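Press the reset key under the tester's push-latch flap

ROBOT

A 6-joint arm with a two-finger parallel gripper is mounted at the origin on the work surface. World frame = base frame: x ahead of the robot, y to its left, z up, the work surface at z = 0. Lengths are in mm, angles in rad, forces in N, time in s.
With the tool pointing down it reaches from about 275 to 1000 mm from the base axis. Payload 8.4 kg.
Tool frame: the origin (TCP) lies at the very end of the fingers, on their centre line; the grasp point (between the pads) lies 19 mm behind it; z points along the fingers, y is the direction in which the jaws open and shut (so a half turn about z gives the same grasp; the last joint's range is limited). The gripper opens to 85 mm and grips with 20 to 120 N. Pads are 22 mm wide; open, the fingers measure 114 mm over their backs; the gripper's body (76 mm by 85 mm) begins 54 mm behind the grasp point. The pads swing forward as they close: fully open they stand 13 mm farther back than shut.
Start: joints at [1.303, 0.353, 1.633, -0, 1.155, -0.002], TCP at [164.174, 603.054, 231.281] pointing down, gripper open.
Joint ranges: [-2.63, 2.63], [-0.92, 2.1], [0.06, 2.66], [-1.3, 4.44], [0, 2.69], [-3.02, 3.02]. Speed limits (rad/s): [2.22, 2.22, 2.79, 3.14, 3.14, 3.14].

INTERFACE

Orientations are given as [roll, pitch, yaw] about the fixed x, y, z axes, in that order (R = Rz(yaw) Ry(pitch) Rx(roll)).
In Python, from rig import sense, grab_frame, get_calibration, sign_off, boxes_of, trace gives the robot as it stands.
- The arm moves only by the tool servo_tool, never from a script. Its argument "rows" is a list of rows, each a list of 3 entries, a list of its own where there are three numbers: the finger opening in mm, from 0 to 85.4, then the shift along the tool's x, y, z in mm, then the turn, a rotation vector about the tool's x, y, z in degrees. A call has 1 to 8 rows; each row shifts and turns the commanded pose from where the row before left it, along the tool's axes as they then stand; what a row does not reach is not made up. A row lasts 1/8 s, in which the tool goes at most 62.5 mm and 10.7 degrees, less where a joint would pass 70% of its speed; a pose out of reach is approached as far as the arm can. A call is refused whole if a number of a shift passes 62.5 or a number of a turn 10.7, either way. A call with a gripper value outside its range is refused whole. The fingers move at their own pace and stop on an object; "force" is the grip in N (left out, the last holds). Time passes only in rows, so rows that do not move let the fingers close. It gives the time, the measured TCP pose, the force and the opening at its end, in the units of the state.
- sense(): the state, without advancing time (a new reading comes with each control period).
- grab_frame(name): name is "scene" or "top" or "wrist"; returns the picture (400x640x3 uint8, blue, green, red); there is no depth.
- get_calibration(name): a dict with "intrinsics" (3x3 intrinsics, pixels), "k1" (the pictures are not rectified: a ray, as slopes to the right and down, at radius r is drawn at 1 + k1 r^2 times it, then the intrinsics apply), "world_to_cam" (4x4, takes a point from world to camera coordinates). Camera axes: x right, y down, z forward; pixel columns grow to the right and rows downward; lengths in mm; the calibration is good to about 2 mm. A picture is of the moment at which its call begins: read the wrist's pose just before it. get_calibration takes no time and is no camera call; for the wrist camera it gives the pose at the moment of the call.
- sign_off(): hands the job in, once; it reports no verdict.
Trained networks look in the newest picture that a camera, given by its name, has taken for a name from the list of things; names that differ only in an ending like _2 or _b are one class to them, and where a whole thing is asked for, a point or a joint stands for the part that bears it (a point fixed in the world has none). Each returns a list of dicts, best first, with "conf" (0 to 1); they miss things now and then, are a little off and sometimes report something else, mostly with a low value. They report only what shows in the picture. A call takes as long as a camera call.
- boxes_of(camera, thing): "centre" ([x, y, z] in mm, in the coordinates of the camera as it stood for that picture, good to about 4 mm: the middle of the surface that is visible of it).
- trace(camera, thing): "mask" (400x640 bool, what is visible of it).
The state is a dict: "clock": time; "qpos": joint angles; "qvel": joint speeds; "joint_efforts": joint torques, N m; "eef_pos": TCP position; "tcp_rot": TCP orientation; "contact_force": force on the tool from outside, world axes, zero at the start; "wrist_torque": the same for the moment, N m; "opening": opening from 0.0 (shut) to 1.0 (fully open).
Only numpy, scipy, OpenCV 4.12 (cv2) and the standard library are available. Lean on these libraries where they do the work, as an engineer would, in place of code of your own. Each camera call takes 0.05 s, during which the arm holds its last target. There are 200 camera calls.

TASK

The bench tester's reset key sits under the push-latch flap on its top: press the flap down near its free edge and let go so that it pops open, push the reset key all the way in with a fingertip, then push the flap over from its outer side and press it down until it latches shut, flush with the tester's top. Only press and push: do not pinch the flap or push on its inner face, and leave the bottle, the jar and the parts bin where they are.

Things in the scene. Friction and masses are not known exactly. Their poses are not given: they have to be found in the camera images.
- tester_top (a point): Centre of the top of the bench tester, a fixed white box 190 x 170 x 75 mm (x, y, z) on the bench. Its own axes: +x to its back (screen and sockets on its -x face), +y to the flap's hinge side, z up. A cavity 25 mm deep in the top, y -72 to +5 mm, x within 48 mm either side, is covered by the flap; the deck at y +5 to +85 mm is plain and level.
- flap_press (a point): Press point on the flap's outer face, 50 mm from the hinge line, 22 mm from the free edge, mid-length; moves with the flap. The flap: grey plate 90 mm (along the hinge, tester's x) x 72 mm (hinge to free edge) x 4 mm, thin thumb ridges by its free edge; shut, level with the top, with 1.5 to 3 mm gaps round it. Axes when shut = the tester's; z is its outward normal.
- flap_hinge (a point): Middle of the hinge line, at the level of the tester's top, 5 mm to the +y side of the tester's middle. The hinge line runs along the tester's x axis; the flap extends from it towards the tester's -y when shut, and swings up and over towards +y when it opens. The point turns with the flap.
- flap (a joint): Flap angle, rad: 0 to 0.015 latched flush, 1.92 fully open (20 degrees past upright, away from cavity), -0.10 pressed to its hard stop (press point 5 mm below the top). Push-push latch: pressed to the stop (1 to 2 N) and let go, it springs fully open in about 1 s if nothing is in its way; pushed from open down to the stop and let go, it stays flush. A press short of -0.09 may not switch it.
- reset_top (a point): Centre of the top of the reset key, a black round push key 24 mm in diameter in a grey collar 40 mm in diameter, in the middle of the cavity, 38 mm from the hinge line towards the tester's -y; its top is 10 mm below the tester's top (65 mm above the bench). It moves with the key; z up.
- reset (a joint): Travel of the reset key, m: 0 = out, 0.005 = all the way in (5 N, then a hard stop). It springs back when let go.
- flap_liner: The flap's inner face, 80 x 59 mm, on the underside; origin on the middle of the hinge line, turning with the flap.
- partsbin: Bystander: red open parts bin 120 x 150 x 70 mm, fixed, some 350 mm to one side of the tester; origin under its centre.
- spraybottle: Bystander: loose white plastic bottle with black cap, 36 mm in diameter, 105 mm high, standing on the bench behind the tester (its +x side); origin under its centre.
- screwjar: Bystander: loose glass jar with metal cap, 42 mm in diameter, 55 mm high, standing on the bench in front of the tester (its -x side); origin under its centre.

How it is judged:
By the outcome, as a careful person would: the job done as asked, in the order asked, and still so for the second after the job is handed in, with the robot touching nothing.
It also fails if it takes over 58 s, if anything falls off the work surface, if the arm or the gripper's body presses on something with over 40 N, if the wrist force passes 120 N, or if a joint passes its speed limit or range.

## Working session

There is one attempt and no reset: what is moved stays moved. The work goes in short steps, Python scripts to look and compute and a tool call to move; the robot and the scene stay as the last step left them, time stands still between calls to the robot, and variables do not carry over. Pictures are saved under pics/ and viewed, about 8 in all and at most 12, crops included, and the job is handed in when it is done.

Besides the shell and the picture viewer there is one more tool, called after "Emit:" by a JSON object that holds its "fn" and its "kwargs". servo_tool: Moves the arm, as the interface text tells. Its arguments: {"type":"object","properties":{"rows":{"type":"array","items":{"type":"array"}},"force":{"type":"number"}},"required":["rows"]}

```bash
mkdir -p pics
cat > h.py <<'E'
import numpy as np, cv2
from rig import *
def cam2w(n,p):
    T=np.linalg.inv(np.array(get_calibration(n)["world_to_cam"])); return (T@np.append(p,1))[:3]
def pix2w(n,uv,z):
    c=get_calibration(n);K=np.array(c["intrinsics"]);k=c["k1"]
    d=(np.array(uv,float)-K[:2,2])/[K[0,0],K[1,1]]; s=d.copy()
    for _ in range(20): s=d/(1+k*(s@s))
    T=np.linalg.inv(np.array(c["world_to_cam"])); r=T[:3,:3]@np.append(s,1); o=T[:3,3]
    return o+r*(z-o[2])/r[2]
def w2pix(n,p):
    c=get_calibration(n);K=np.array(c["intrinsics"]);q=np.array(c["world_to_cam"])@np.append(p,1)
    s=q[:2]/q[2]; s=s*(1+c["k1"]*(s@s)); return s*[K[0,0],K[1,1]]+K[:2,2]
E
python3 - <<'E'
from h import *
ims=[]
for n in ("scene","top"):
    im=grab_frame(n); ims.append(im)
    for t in ("tester_top","flap_press","flap_hinge","partsbin","spraybottle","screwjar"):
        for b in boxes_of(n,t)[:2]: print(n,t,round(b["conf"],2),cam2w(n,b["centre"]).round(0))
cv2.imwrite("pics/a.png",ims[0]); cv2.imwrite("pics/b.png",ims[1]); print(sense())
E
```

```text
scene tester_top 0.61 [ 582. -153.   74.]
scene flap_press 0.8 [ 529. -189.   76.]
scene flap_hinge 0.92 [ 525. -177.   75.]
scene partsbin 0.78 [622. 221.  39.]
scene spraybottle 0.66 [ 683. -193.   56.]
top tester_top 0.81 [ 530. -154.   73.]
top flap_press 0.76 [ 523. -178.   68.]
top flap_hinge 0.83 [ 521. -181.   79.]
top partsbin 0.96 [585. 230.  13.]
top spraybottle 0.81 [ 661. -178.   74.]
top spraybottle 0.46 [ 523. -182.   71.]
top screwjar 0.7 [ 399. -110.   58.]
{'clock': 0.7, 'qpos': array([ 1.30260509e+00,  3.52992419e-01,  1.63340222e+00,  7.01522822e-06,
        1.15518872e+00, -2.38073198e-03]), 'qvel': array([-0.00142992,  0.00041869,  0.0004584 , -0.0019357 , -0.00121471,
       -0.0015063 ]), 'joint_efforts': array([-4.95608401e-04, -6.05020165e+01, -3.42386198e+01, -1.34791412e-04,
        1.08440261e-03, -6.59631922e-07]), 'eef_pos': array([164.16979137, 603.05881851, 231.28475478]), 'tcp_rot': array([ 3.14158334e+00, -6.39590076e-06,  2.87577931e+00]), 'contact_force': array([0.075557  , 0.85806408, 0.83036473]), 'wrist_torque': array([-0.00140578,  0.03219083,  0.01565677]), 'opening': 1.0023619544622737}
```

View pics/b.png

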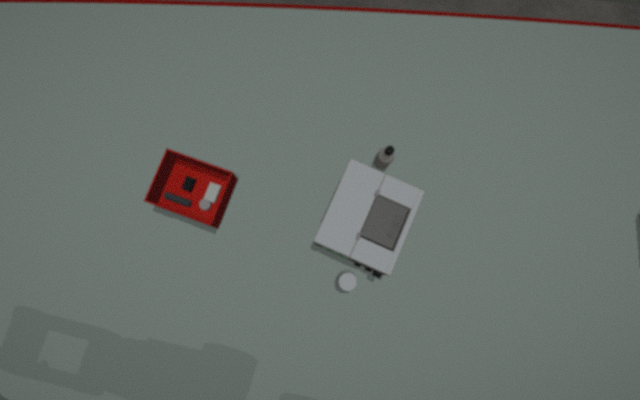

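View pics/a.png

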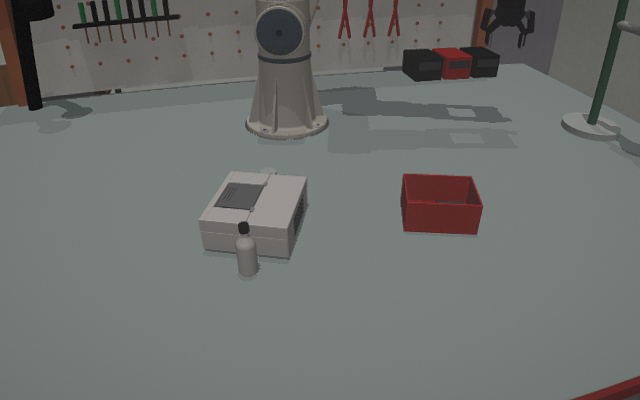

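The top view shows the white tester with corners at about (351,160), (423,191), (388,274) and (313,245), and the flap on its right (−y) side. The jar is at (347,281), the bottle at (385,157). The scene view agrees.

Run:
```python
from h import *
P=[pix2w("top",p,75) for p in [(351,160),(423,191),(388,274),(313,245)]]
for p in P: print(p.round(0))
print(np.mean(P,0).round(1), np.degrees(np.arctan2(*(P[0]-P[3])[[1,0]])), np.degrees(np.arctan2(*(P[1]-P[2])[[1,0]])))
m=trace("top","flap_press")
if m:
    M=m[0]["mask"].astype(np.uint8); c=max(cv2.findContours(M,0,1)[0],key=cv2.contourArea)
    w=np.array([pix2w("top",p[0],75)[:2] for p in c],np.float32); print(m[0]["conf"],cv2.minAreaRect(w))
c=get_calibration("wrist"); T=np.linalg.inv(np.array(c["world_to_cam"])); s=sense()
from scipy.spatial.transform import Rotation as R
Rt=R.from_euler("xyz",s["tcp_rot"]).as_matrix()
print("cam in tool",Rt.T@(T[:3,3]-s["eef_pos"]),(Rt.T@T[:3,:3]).round(2),c["intrinsics"],Rt.round(3))
```

```text
[ 648. -112.   75.]
[ 587. -263.   75.]
[ 415. -190.   75.]
[469. -38.  75.]
[ 530.  -150.9   75. ] -22.5083084449969 -23.129522597189993
0.93 ((522.6116333007812, -180.97201538085938), (70.60197448730469, 89.57335662841797), 66.52320098876953)
cam in tool [ 6.68557364e+01 -1.23237725e-01 -1.42065267e+02] [[ 0.   -0.97 -0.26]
 [ 1.    0.   -0.  ]
 [ 0.   -0.26  0.97]] [[309.54748696   0.         322.30199759]
 [  0.         309.54748696 198.88910297]
 [  0.           0.           1.        ]] [[-0.965  0.263  0.   ]
 [ 0.263  0.965  0.   ]
 [ 0.     0.    -1.   ]]
```

Run:
```python
import numpy as np
n=14; a0=2.8758; a1=np.radians(67); d=(a1-a0)/n
ex=lambda a:np.array([np.cos(a),np.sin(a)]); ey=lambda a:np.array([np.sin(a),-np.cos(a)])
A=sum(np.c_[ex(a0+d*i),ey(a0+d*i)] for i in range(n))
print(np.linalg.solve(A,np.array([517-164.2,-194-603])),np.degrees(-d))
```

```text
[-70.13697132  -6.753886  ] 6.983657337408724
```

Emit:
{"fn": "servo_tool", "kwargs": {"rows": [[0,[-54.5,-5.3,2],[0,0,5.4]],[0,[-54.5,-5.3,2],[0,0,5.4]],[0,[-54.5,-5.3,2],[0,0,5.4]],[0,[-54.5,-5.3,2],[0,0,5.4]],[0,[-54.5,-5.3,2],[0,0,5.4]],[0,[-54.5,-5.3,2],[0,0,5.4]],[0,[-54.5,-5.3,2],[0,0,5.4]],[0,[-54.5,-5.3,2],[0,0,5.4]]]}}

```text
clock: 1.75
eef_pos: [494.7, 328.5, 215.3]
tcp_rot: [3.141, -0.0, 2.119]
contact_force: [0.1, 0.0, -0.1]
opening: 0.002
```

Emit:
{"fn": "servo_tool", "kwargs": {"rows": [[0,[-54.5,-5.3,2],[0,0,5.4]],[0,[-54.5,-5.3,2],[0,0,5.4]],[0,[-54.5,-5.3,2],[0,0,5.4]],[0,[-54.5,-5.3,2],[0,0,5.4]],[0,[-54.5,-5.3,2],[0,0,5.4]],[0,[-54.5,-5.3,2],[0,0,5.4]],[0,[-54.5,-5.3,2],[0,0,5.4]],[0,[-54.5,-5.3,2],[0,0,5.4]]]}}

```text
clock: 2.75
eef_pos: [546.5, -96.6, 199.4]
tcp_rot: [3.141, 0.0, 1.365]
contact_force: [0.5, 0.2, -0.2]
opening: -0.002
```

Emit:
{"fn": "servo_tool", "kwargs": {"rows": [[0,[-54.5,-5.3,2],[0,0,5.4]],[0,[-54.5,-5.3,2],[0,0,5.4]],[0,[0,0,0],[0,0,0]],[0,[0,0,0],[0,0,0]]]}}

```text
clock: 3.25
eef_pos: [509.4, -197.7, 195.4]
tcp_rot: [3.141, -0.0, 1.179]
contact_force: [0.7, 0.2, 0.4]
opening: -0.0
```

Run:
```python
from h import *
s=sense(); print(s["clock"],s["eef_pos"],np.degrees(s["tcp_rot"]),s["opening"],s["contact_force"])
im=grab_frame("wrist"); cv2.imwrite("pics/c.png",im)
for t in ("tester_top","flap_press","flap_hinge"):
    for b in boxes_of("wrist",t)[:2]: print(t,round(b["conf"],2),cam2w("wrist",b["centre"]).round(1))
m=trace("wrist","flap_press")
if m:
    M=m[0]["mask"].astype(np.uint8); c=max(cv2.findContours(M,0,1)[0],key=cv2.contourArea)
    w=np.array([pix2w("wrist",p[0],75)[:2] for p in c],np.float32); print(m[0]["conf"],cv2.minAreaRect(w))
```

```text
3.25 [ 509.39838849 -197.66433613  195.40246205] [ 1.79986866e+02 -2.08785747e-02  6.75483825e+01] -0.00034008057450996313 [0.65721629 0.19834165 0.36080498]
tester_top 0.9 [ 534.  -141.5   76.9]
flap_press 0.88 [ 517.4 -176.9   73.8]
flap_hinge 0.71 [ 521.6 -178.1   73.4]
```

View pics/c.png

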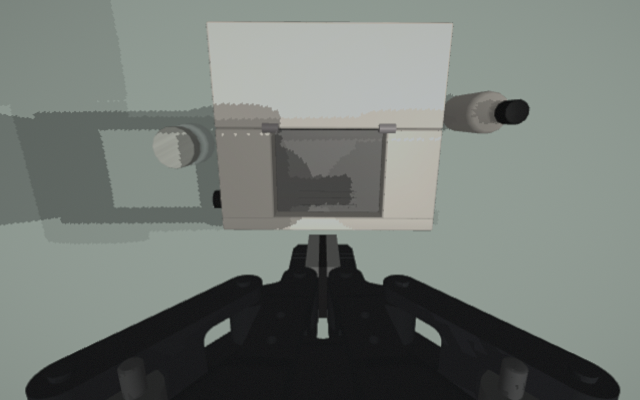

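The wrist view shows the tester square in the picture: top-face corners (208,22), (452,24), (433,230), (222,230). Hinge line is on row 129, flap corners (276,216) and (382,216), and the shut fingers are at (322,240).

Run:
```python
from h import *
for g in [[(208,22),(452,24),(433,230),(222,230)],[(274,129),(385,129),(382,216),(276,216)]]:
    P=np.array([pix2w("wrist",p,75)[:2] for p in g]); print(P.round(1).tolist(),P.mean(0))
    for i,j in ((0,1),(3,2)): print(np.degrees(np.arctan2(*(P[j]-P[i])[::-1])),np.linalg.norm(P[j]-P[i]))
    print(np.linalg.norm(P[3]-P[0]))
```

```text
[[479.0, -39.5], [650.1, -111.2], [587.8, -265.9], [411.8, -193.7]] [ 532.18827603 -152.58486918]
-22.727393130177454 185.49330286171545
-22.312117377501007 190.25351271495165
168.2046753261774
[[492.3, -130.6], [577.2, -165.5], [549.7, -236.0], [462.4, -200.1]] [ 520.39676224 -183.04534318]
-22.30883330925678 91.83262457136748
-22.31137968035886 94.43837862842337
75.66624883160603
```

Emit:
{"fn": "servo_tool", "kwargs": {"rows": [[0,[4,3.6,40],[0,0,0]],[0,[0,0,50],[0,0,0]],[0,[0,0,25],[0,0,0]],[0,[0,0,0],[0,0,0]],[0,[0,0,3],[0,0,0]],[0,[0,0,2],[0,0,0]],[0,[0,0,1],[0,0,0]],[0,[0,0,1],[0,0,0]]]}}

```text
clock: 4.5
eef_pos: [514.8, -195.5, 73.9]
tcp_rot: [3.14, -0.0, 1.179]
contact_force: [0.3, 1.0, 1.5]
opening: 0.002
```

Emit:
{"fn": "servo_tool", "kwargs": {"rows": [[0,[0,0,1],[0,0,0]],[0,[0,0,1],[0,0,0]]]}}

```text
clock: 4.75
eef_pos: [514.4, -195.5, 71.4]
tcp_rot: [3.141, -0.0, 1.179]
contact_force: [0.1, 0.4, 1.4]
opening: -0.0
```

Emit:
{"fn": "servo_tool", "kwargs": {"rows": [[0,[0,0,1],[0,0,0]],[0,[0,0,0],[0,0,0]]]}}

```text
clock: 5.0
eef_pos: [514.3, -195.5, 70.5]
tcp_rot: [3.141, 0.0, 1.179]
contact_force: [-0.0, 0.0, 3.6]
opening: -0.002
```

Emit:
{"fn": "servo_tool", "kwargs": {"rows": [[0,[0,0,1],[0,0,0]],[0,[0,0,0],[0,0,0]]]}}

```text
clock: 5.25
eef_pos: [514.4, -195.5, 70.3]
tcp_rot: [3.141, -0.0, 1.179]
contact_force: [-1.7, 1.6, 14.0]
opening: -0.001
```

Emit:
{"fn": "servo_tool", "kwargs": {"rows": [[0,[0,0,-60],[0,0,0]],[0,[0,0,-60],[0,0,0]],[0,[0,0,-40],[0,0,0]],[0,[0,0,0],[0,0,0]],[0,[0,0,0],[0,0,0]],[0,[0,0,0],[0,0,0]],[0,[0,0,0],[0,0,0]],[0,[0,0,0],[0,0,0]]]}}

```text
clock: 6.25
eef_pos: [513.9, -195.3, 228.6]
tcp_rot: [-3.14, 0.0, 1.179]
contact_force: [0.3, -0.4, -0.0]
opening: 0.004
```

Emit:
{"fn": "servo_tool", "kwargs": {"rows": [[0,[0,0,0],[0,0,0]],[0,[0,0,0],[0,0,0]],[0,[0,0,0],[0,0,0]]]}}

```text
clock: 6.62
eef_pos: [514.1, -195.3, 229.3]
tcp_rot: [3.142, -0.0, 1.179]
contact_force: [-0.0, 0.1, -0.1]
opening: 0.0
```

Run:
```python
from h import *
s=sense(); print(s["clock"],s["eef_pos"],np.degrees(s["tcp_rot"]))
im=grab_frame("wrist"); 
for t in ("reset_top","flap_press"):
    for b in boxes_of("wrist",t)[:2]: print(t,round(b["conf"],2),cam2w("wrist",b["centre"]).round(1))
a=grab_frame("scene")[150:290,180:340]
im[:210,:240]=cv2.resize(a,(240,210)); cv2.imwrite("pics/d.png",im)
```

```text
6.625 [ 514.14179027 -195.33832453  229.30603858] [ 1.79998121e+02 -1.23658471e-05  6.75697615e+01]
reset_top 0.73 [ 520.6 -188.1   63.7]
flap_press 0.69 [ 539.1 -137.6  123.2]
```

View pics/d.png

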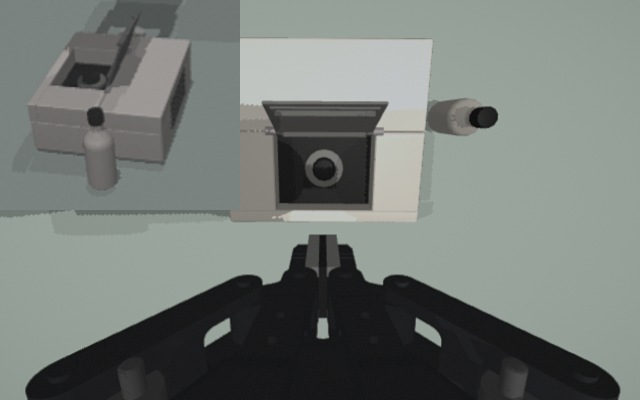

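The flap stands open past upright. The black key is at about (324,169) inside its light collar, and the fingertips measure only about 13 mm along tool y.

Run:
```python
from h import *
for n,m in [(t,trace("wrist",t)) for t in ("reset_top",)]:
    if m:
        v,u=np.nonzero(m[0]["mask"]); print(m[0]["conf"],u.mean(),v.mean(),u.min(),u.max(),v.min(),v.max())
s=sense()["eef_pos"]
a=np.radians(67.57); tx=np.array([np.cos(a),np.sin(a)]); ty=np.array([np.sin(a),-np.cos(a)])
for p in [(324,169.5)]:
    w=pix2w("wrist",p,65); print(w, (w-s)[:2]@tx,(w-s)[:2]@ty)
for p in [(275,132),(376,132),(374,209),(276,209)]: print((pix2w("wrist",p,75)-s)[:2]@np.c_[tx,ty])
```

```text
0.88 324.1791383219955 167.8843537414966 313 335 156 180
[ 519.57441757 -183.31554693   65.        ] 13.200079714209872 0.4381560190328271
[ 50.34778194 -45.58627713]
[50.37496801 49.03343619]
[-24.98840565  50.46159838]
[-25.01036571 -47.56002076]
```

Emit:
{"fn": "servo_tool", "kwargs": {"rows": [[0,[8.5,0.8,0],[0,5,0]],[0,[-4.8,0,54.8],[0,0,0]],[0,[-4.8,0,54.8],[0,0,0]],[0,[-3.5,0,39.8],[0,0,0]],[0,[0,0,0],[0,0,0]],[0,[-0.7,0,8],[0,0,0]],[0,[0,0,0],[0,0,0]]]}}

```text
clock: 7.75
eef_pos: [519.0, -188.2, 72.5]
tcp_rot: [3.14, -0.087, 1.18]
contact_force: [-1.1, -1.2, 0.0]
opening: 0.002
```

Emit:
{"fn": "servo_tool", "kwargs": {"rows": [[0,[-0.4,-1,4],[0,0,0]],[0,[-0.2,0,2],[0,0,0]],[0,[-0.2,0,2],[0,0,0]],[0,[-0.1,0,1],[0,0,0]],[0,[0,0,0],[0,0,0]]]}}

```text
clock: 8.38
eef_pos: [517.4, -187.6, 62.4]
tcp_rot: [3.141, -0.087, 1.179]
contact_force: [0.8, 1.1, 3.5]
opening: 0.003
```

Emit:
{"fn": "servo_tool", "kwargs": {"rows": [[0,[-0.1,0,1],[0,0,0]],[0,[-0.1,0,1],[0,0,0]],[0,[0,0,0],[0,0,0]]]}}

```text
clock: 8.75
eef_pos: [517.4, -187.6, 60.4]
tcp_rot: [3.141, -0.087, 1.179]
contact_force: [0.2, 0.9, 4.8]
opening: -0.003
```

Emit:
{"fn": "servo_tool", "kwargs": {"rows": [[0,[-0.1,0,1],[0,0,0]],[0,[0,0,0],[0,0,0]]]}}

```text
clock: 9.0
eef_pos: [517.5, -187.7, 60.1]
tcp_rot: [3.141, -0.087, 1.179]
contact_force: [-1.9, 1.1, 13.7]
opening: 0.001
```

Emit:
{"fn": "servo_tool", "kwargs": {"rows": [[0,[0,0,0.6],[0,0,0]],[0,[0,0,0],[0,0,0]],[0,[0,0,0],[0,0,0]]]}}

```text
clock: 9.38
eef_pos: [517.5, -187.7, 59.9]
tcp_rot: [3.141, -0.087, 1.179]
contact_force: [-4.6, 1.2, 20.1]
opening: 0.005
```

Emit:
{"fn": "servo_tool", "kwargs": {"rows": [[0,[3.5,0,-40],[0,0,0]],[0,[5.2,0,-59.8],[0,0,0]],[0,[5.2,0,-59.8],[0,0,0]],[0,[0,0,0],[0,-5,0]],[0,[50,0,0],[0,0,0]],[0,[53,0,0],[0,0,0]],[0,[0,0,0],[0,0,0]],[0,[0,0,0],[0,0,0]]]}}

```text
clock: 10.38
eef_pos: [556.0, -92.4, 218.3]
tcp_rot: [-3.141, 0.001, 1.18]
contact_force: [-0.3, -0.7, -0.2]
opening: 0.001
```

```bash
cat >> h.py <<'E'
def rel():
    s=sense(); a=np.radians(67.55); d=s["eef_pos"][:2]-[532,-152.5]
    print(s["clock"],"ty",d@[np.cos(a),np.sin(a)],"tx",d@[np.sin(a),-np.cos(a)],"z",s["eef_pos"][2],"rot",np.degrees(s["tcp_rot"]),s["contact_force"])
E
python3 -c "
from h import *
rel()"
```

```text
10.375 ty 64.69967259012382 tx -0.7830795569442834 z 218.3371202702059 rot [-1.79946689e+02  3.89979352e-02  6.76279721e+01] [-0.32493741 -0.7194166  -0.18511478]
```

Emit:
{"fn": "servo_tool", "kwargs": {"rows": [[0,[0,0,45],[0,0,0]],[0,[0,0,48],[0,0,0]],[0,[-10,0,0],[0,0,0]],[0,[-10,0,0],[0,0,0]],[0,[-8,0,0],[0,0,0]],[0,[-8,0,0],[0,0,0]],[0,[0,0,0],[0,0,0]]]}}

```text
clock: 11.25
eef_pos: [542.9, -126.4, 126.7]
tcp_rot: [3.14, -0.0, 1.178]
contact_force: [0.7, 0.8, 0.2]
opening: -0.002
```

Run:
```python
from h import *
rel()
w=grab_frame("wrist"); a=grab_frame("scene")[140:300,170:350]
cv2.imwrite("pics/e.png",np.hstack([cv2.resize(w,(480,300)),cv2.resize(a,(320,300),interpolation=2)]))
```

```text
11.25 ty 28.293884937555454 tx 0.10294226283444097 z 126.67883565685048 rot [ 1.79921607e+02 -9.27365367e-03  6.75227806e+01] [0.69144911 0.76255529 0.15214324]
```

View pics/e.png

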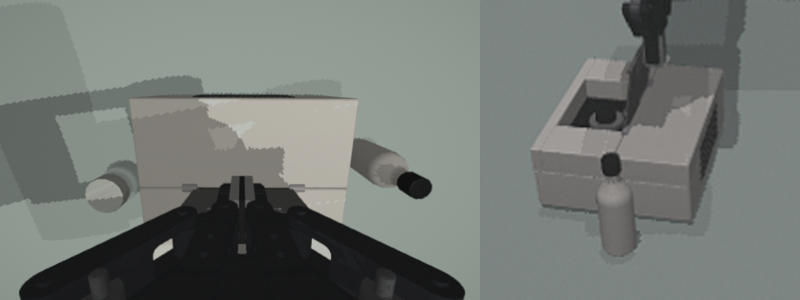

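The fingers are on the flap's outer side and the flap is already nearer upright. I'll follow the arc.

Emit:
{"fn": "servo_tool", "kwargs": {"rows": [[0,[-6,0,1],[0,0,0]],[0,[-6,0,1],[0,0,0]],[0,[-6.5,0,0.8],[0,0,0]],[0,[-6.5,0,1],[0,0,0]],[0,[-6,0,2],[0,0,0]],[0,[-6,0,3],[0,0,0]],[0,[-6,0,3],[0,0,0]],[0,[-6,0,3.5],[0,0,0]]]}}

```text
clock: 12.35
eef_pos: [523.9, -171.3, 110.3]
tcp_rot: [3.142, -0.0, 1.179]
contact_force: [-0.5, 0.6, 0.6]
opening: 0.0
```

Emit:
{"fn": "servo_tool", "kwargs": {"rows": [[0,[-5,0,5],[0,0,0]],[0,[-5,0,5],[0,0,0]],[0,[-4,0,6],[0,0,0]],[0,[-3.5,0,6],[0,0,0]],[0,[-2,0,5],[0,0,0]],[0,[-1,0,4],[0,0,0]],[0,[0,0,0],[0,0,0]]]}}

```text
clock: 13.22
eef_pos: [516.0, -190.0, 79.2]
tcp_rot: [-3.141, 0.0, 1.18]
contact_force: [-0.7, 0.0, 2.1]
opening: -0.0
```

Run:
```python
from h import *
rel()
w=grab_frame("wrist"); a=grab_frame("scene")[140:300,170:350]
cv2.imwrite("pics/f.png",np.hstack([cv2.resize(w,(480,300)),cv2.resize(a,(320,300),interpolation=2)]))
```

```text
13.225 ty -40.74530299689297 tx -0.48814340405126444 z 79.21993408997388 rot [-1.79973738e+02  1.53501418e-02  6.75806062e+01] [-0.65610973  0.04641768  2.11820929]
```

View pics/f.png

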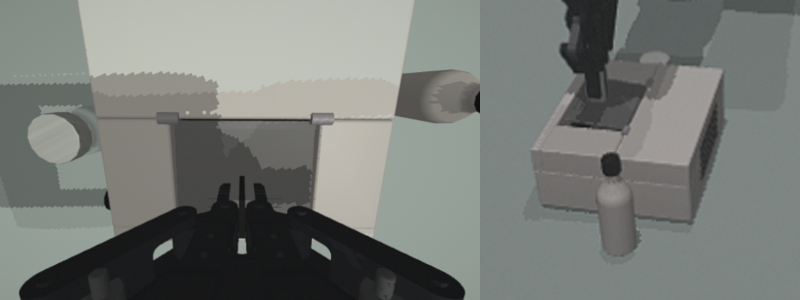

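The flap is nearly shut under the fingertips. Next I press it to the stop.

Emit:
{"fn": "servo_tool", "kwargs": {"rows": [[0,[-2,0,2],[0,0,0]],[0,[-2,0,2],[0,0,0]],[0,[0,0,2],[0,0,0]],[0,[0,0,1.5],[0,0,0]],[0,[0,0,1],[0,0,0]],[0,[0,0,0],[0,0,0]]]}}

```text
clock: 14.08
eef_pos: [514.7, -193.7, 71.0]
tcp_rot: [3.141, 0.0, 1.179]
contact_force: [0.5, 0.0, 2.3]
opening: 0.0
```

Emit:
{"fn": "servo_tool", "kwargs": {"rows": [[0,[0,0,1],[0,0,0]],[0,[0,0,0],[0,0,0]]]}}

```text
clock: 14.32
eef_pos: [514.8, -193.7, 70.6]
tcp_rot: [3.141, 0.0, 1.179]
contact_force: [-1.4, -0.7, 6.8]
opening: -0.007
```

Emit:
{"fn": "servo_tool", "kwargs": {"rows": [[0,[0,0,0.8],[0,0,0]],[0,[0,0,0],[0,0,0]]]}}

```text
clock: 14.58
eef_pos: [514.9, -193.7, 70.4]
tcp_rot: [3.141, 0.0, 1.179]
contact_force: [-4.3, 0.9, 15.0]
opening: 0.0
```

Emit:
{"fn": "servo_tool", "kwargs": {"rows": [[0,[0,0,-10],[0,0,0]],[0,[0,0,-40],[0,0,0]],[0,[0,0,-60],[0,0,0]],[0,[0,0,-50],[0,0,0]],[0,[0,0,0],[0,0,0]],[0,[0,0,0],[0,0,0]],[0,[0,0,0],[0,0,0]],[0,[0,0,0],[0,0,0]]]}}

```text
clock: 15.58
eef_pos: [514.0, -193.3, 227.9]
tcp_rot: [-3.139, 0.0, 1.179]
contact_force: [-0.5, 0.6, 0.2]
opening: -0.0
```

Run:
```python
from h import *
rel()
w=grab_frame("wrist"); a=grab_frame("scene")[140:300,170:350]
cv2.imwrite("pics/g.png",np.hstack([cv2.resize(w,(480,300)),cv2.resize(a,(320,300),interpolation=2)]))
for t in ("flap_press",): print([(b["conf"],cam2w("wrist",b["centre"])) for b in boxes_of("wrist",t)])
```

```text
15.575 ty -44.616172038238915 tx -1.0152303048600562 z 227.94660484933007 rot [-1.79865005e+02  3.11727869e-03  6.75699173e+01] [-0.5271345   0.60510235  0.17335093]
[(0.81, array([ 522.87640686, -179.15175316,   77.2329426 ]))]
```

View pics/g.png

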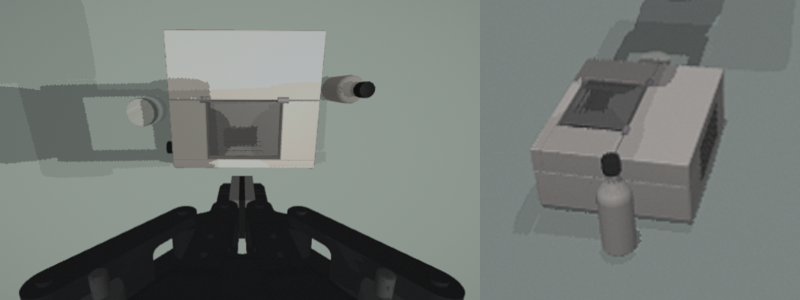

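The flap is flush and stays shut one second after release. The bottle and jar have not moved, and the gripper is clear of everything.

```bash
python3 -c "
from rig import *
print(sign_off())"
```

```text
the job is handed in; nothing more can be done
None
```

I've handed the job in after 15.6 s of robot time (limit 58 s): the flap was popped open, the reset key pushed in, and the flap closed and latched.

- **Opening:** I pressed the flap with shut fingertips near its free edge until it hit a hard stop (14 N). After I lifted clear it sprang fully open.
- **Reset key:** I pushed it down about 5 mm to its hard stop. The force held near 5 N, then rose to 20 N.
- **Closing:** I pushed the flap over from its outer side only, then pressed it to the stop at 15 N and released it.
- **Last checks:** About 1 s after release, the wrist and scene pictures show the flap flush and shut. The network put the flap face at z = 77 mm, which matches the 75 mm top within its accuracy. The bottle and jar look unmoved and the gripper is clear, touching nothing. I did not look at the parts bin again, but the arm passed well above it.

No check failed. The flap angle and key travel could not be read directly, so I inferred them from tool height, force and the pictures.

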